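# Set and hold the length gauge

### The arm

A 6-joint arm with a two-finger parallel gripper is mounted at the origin on the work surface. World frame = base frame: x ahead of the robot, y to its left, z up, the work surface at z = 0. Lengths are in m, angles in rad, forces in N, time in s.
With the tool pointing down it reaches from about 0.3 to 0.875 m from the base axis. Payload 6.4 kg.
Tool frame: the origin (TCP) lies at the centre of the arm's flange, where the gripper is bolted on; the fingertips stand 166 mm ahead of it and the grasp point (between the pads) lies 147 mm ahead of it (ctrl.nose_length is the distance from the TCP to the fingertips, in m); z points along the fingers, y is the line along which they close (so a half turn about z gives the same grasp; the last joint's range is limited). The gripper opens to 88 mm and grips with 3 to 60 N. Pads are 18 mm wide; open, the fingers measure 123 mm over their backs; the gripper's body (75 mm by 187 mm) begins 45 mm behind the grasp point.
Start: joints at [-1.319, 0.181, 1.607, -0, 1.354, -0.206], TCP at [0.254, -0.516, 0.405] pointing down, gripper open.
Joint ranges: [-2.99, 2.99], [-0.89, 2.07], [0.3, 2.58], [-1.14, 4.28], [0, 2.63], [-3.12, 3.12]. Speed limits (rad/s): [2.57, 2.57, 3.01, 3.14, 3.14, 3.14].

### API

Orientations are given as a unit quaternion [w, x, y, z].
In Python, from bench import ctrl gives the robot as it stands. The module is installed in compiled form; this text tells all that it offers.
- The arm moves only by the shell command python3 -m creep 'ROWS' [FORCE]. ROWS is JSON, a list of rows, each a list of 7 numbers: the shift along the tool's x, y, z each as a share of 40 cm, from -1 to 1, then the turn, a rotation vector about the tool's x, y, z each as a share of 90 degrees, from -1 to 1, then the opening, from -1 (shut) to 1 (fully open). In form: [[dx, dy, dz, ax, ay, az, claw], ...]. A call has 1 to 12 rows; each row is the pose to reach, as a shift and turn from the pose commanded when the call began, along the tool's axes at that moment; what a row does not reach only later rows make up. A row lasts 1/8 s, in which the tool goes at most 62.5 mm and 10.7 degrees, less where a joint would pass 70% of its speed; a pose out of reach is approached as far as the arm can. A call with a number of a shift or a turn outside -1 to 1 is refused whole. A call with a gripper value outside its range is refused whole. The fingers move at their own pace and stop on an object; FORCE is the grip in N (left out, the last holds). Time passes only in rows, so rows that repeat a pose let the fingers close. It gives the time, the measured TCP pose, the force, the opening and the grip force at its end, in the units of the state.
- ctrl.observe(): the state, without advancing time (a new reading comes with each control period).
- ctrl.camera(name): name is "scene" or "side" or "wrist"; returns a dict with "img" (480x640x3 uint8, blue, green, red), "mtx" (3x3 intrinsics, pixels), "eye" and "attitude" of the camera in the world; the wrist camera has in their place "tool_from_camera" (4x4, takes a point from camera to tool coordinates, whose origin is the TCP and whose axes are the flange's). Camera axes: x right, y up, looking along -z (the intrinsics and any distortion apply to the point x, -y, -z); pixel columns grow to the right and rows downward; lengths in m; the calibration is good to about 2 mm. The wrist camera is an equidistant fisheye: a pixel r from the principal point sees the ray r / f radians off the axis. A picture is of the moment at which its call begins: read the wrist's pose just before it. There is no depth.
- ctrl.job_done(): hands the job in; it is judged then, once.
The state is a dict: "time": time; "joint_pos": joint angles; "qd": joint speeds; "joint_torque": joint torques, N m; "position": TCP position; "ee_rot": TCP orientation; "force": force on the tool from outside, world axes, zero at the start; "ft_torque": the same for the moment, N m; "finger_gap": opening from 0.0 (shut) to 1.0 (fully open); "gripper_force": force on a finger pad.
Only numpy, scipy, OpenCV 4.12 (cv2) and the standard library are available. Lean on these libraries where they do the work, as an engineer would, in place of code of your own. Each camera call takes 0.05 s, during which the arm holds its last target. There are 200 camera calls.

### The job

Set the craft table's length gauge for the next batch of ornaments: press its lock button all the way down to release the telescoping arm, then take the arm by its wooden handle and draw it out until its pointer stands opposite the point of the brass rider on the scale. The arm springs back if let go, so finish while holding the handle still with the gripper at that mark, without shifting the rider and leaving the ornaments, paints and other things where they are.

Things in the scene. Friction and masses are not known exactly. Their poses are not given: they have to be found in the camera images.
- gauge: Length gauge, fixed: plywood board 400 x 155 x 12 mm, grey housing at one end. Origin at table height (z = 0) below the lock button; x points the way the arm extends, z up. In mm here: board x -90..310, y -85..70; housing x -80..50, y -30..30, top 70 high; nose tube to x = 75, z 31..59; scale strip x 130..270, y -76..-40, top 18 high, dark lines every 10 mm from x = 150, longer every 50 mm
- button_top (a point): Centre of the top face of the lock button: an upright round steel plunger 22 mm across on the housing's top, its top 92 mm above the table when up, in a 36 mm collar whose top is 76 mm above the table. It moves straight down
- lock_button (a joint): Travel of the lock button, m: 0 up, 0.010 fully pressed at its stop. A spring pushes it up: 1.3 N at first, about 5 N at the end of the stroke. One full press trips the catch in the housing: the arm then stays unlocked, also when the button comes up again. A press short of about 8 mm may leave it locked
- gauge_arm: Telescoping arm: 16 mm square bar ending in an upright wooden handle 22 mm (gauge x) by 32 mm (gauge y), 22 to 100 mm above the table. Origin on the handle's centre line 75 mm above the table (grip there); axes as the gauge's. In and locked at the start, at gauge x = 150 mm; draws out along +x by up to 110 mm against a spring (2 N when in, 4.5 N at 100 mm, 0.5 N friction); let go, it runs home
- pointer (a point): Tip of the thin steel pointer that sticks out sideways (gauge -y) from the foot of the handle over the scale, 24 mm above the table; same gauge x as the handle's centre line, 48 mm to its side; moves with the arm
- rider_point (a point): Tip of the rider, a brass saddle 14 mm wide, top 30 mm above the table, on the scale's outer edge, marking the length wanted. Its point faces the arm, 24 mm above the table, 52 mm beside the arm's centre line; the pointer passes it 4 mm clear. Slides along the scale if pushed with over 4 N. At the start it stands 45 to 95 mm further out (gauge x) than the pointer
- star_ornament: Bystander, loose: plain wooden star ornament, 42 mm across, 6 mm thick, lying on the gauge's board beside the arm; origin at the centre of its underside
- heart_ornament: Bystander, loose: painted wooden heart ornament, 62 x 68 x 8 mm, flat on the table; origin at the centre of its underside
- tree_ornament: Bystander, loose: painted wooden tree ornament, 105 x 64 x 8 mm, flat on the table; origin at the centre of its underside
- water_cup: Bystander, loose: white cup, 68 mm across, 80 mm high; origin at the centre of its underside
- paint_brush: Bystander, loose: paint brush, 170 mm long, lying on the table; origin at the centre of its underside
- palette: Bystander, loose: round white paint palette, 100 mm across, 10 mm thick; origin at the centre of its underside
- paint_jar: Bystander, loose: paint jar, 56 mm across, 65 mm high; origin at the centre of its underside
- glue_bottle: Bystander, loose: white glue bottle, 48 mm across, 130 mm high; origin at the centre of its underside

How it is judged:
By the outcome, as a careful person would: the job done as asked, in the order asked, and still so for the second after the job is handed in, while the arm keeps its last pose, push and grip.
It also fails if it takes over 38 s, if anything falls off the work surface, if the arm or the gripper's body presses on something with over 40 N, if the wrist force passes 120 N, or if a joint passes its speed limit or range.

## Working session

There is one attempt and no reset: what is moved stays moved. The work goes in short steps, Python scripts to look and compute and a shell command to move; the robot and the scene stay as the last step left them, time stands still between calls to the robot, and variables do not carry over. Pictures are saved under pics/ and viewed, at most 10 in all, crops included, and the job is handed in when it is done.

```bash
mkdir -p pics; python3 - <<'E'
from bench import ctrl
import cv2,pickle
s=ctrl.observe();print(s)
d={}
for n in("scene","side","wrist"):
    c=ctrl.camera(n);d[n]=c;cv2.imwrite(f"pics/{n}0.png",c["img"]);print(n,{k:v for k,v in c.items() if k!="img"})
pickle.dump((s,d),open("d0.pkl","wb"))
E
```

```text
{'time': 0.0, 'joint_pos': array([-1.31932067e+00,  1.81506686e-01,  1.60800093e+00,  5.30014250e-06,
        1.35379696e+00, -2.06315948e-01]), 'qd': array([-0.00010876, -0.00045296,  0.00107091,  0.00151789, -0.00057004,
       -0.00024305]), 'joint_torque': array([ 1.96252375e-03, -4.33864224e+01, -3.41851473e+01,  7.00987643e-02,
        3.82331468e-02, -1.40561488e-04]), 'position': array([ 0.25407516, -0.51553676,  0.40383263]), 'ee_rot': array([-8.55800404e-04,  9.73917307e-01,  2.26901624e-01, -1.67390417e-05]), 'force': array([-1.16392923, -0.2524255 , -0.42486214]), 'ft_torque': array([ 0.00420069, -0.01773382,  0.03824363]), 'gripper_force': 0.0, 'finger_gap': 1.0032597688782265}
scene {'mtx': array([[577.76401588,   0.        , 320.61351742],
       [  0.        , 577.76401588, 244.96786272],
       [  0.        ,   0.        ,   1.        ]]), 'eye': array([1.10213644, 0.28784025, 1.08603418]), 'attitude': array([0.52155766, 0.13941831, 0.22699918, 0.81056247])}
side {'mtx': array([[455.01377376,   0.        , 324.7276041 ],
       [  0.        , 455.01377376, 238.40536569],
       [  0.        ,   0.        ,   1.        ]]), 'eye': array([0.18564401, 0.47119142, 0.59284332]), 'attitude': array([-0.33045992, -0.15603863,  0.37625794,  0.85139776])}
wrist {'mtx': array([[371.64829954,   0.        , 321.14813975],
       [  0.        , 371.64829954, 237.52684441],
       [  0.        ,   0.        ,   1.        ]]), 'tool_from_camera': array([[-1.74093768e-03,  9.51479026e-01,  3.07708681e-01,
         8.05566937e-02],
       [ 9.99997792e-01,  1.29444116e-03,  1.65513766e-03,
         3.88105861e-04],
       [ 1.17651798e-03,  3.07710883e-01, -9.51479179e-01,
         1.95944722e-02],
       [ 0.00000000e+00,  0.00000000e+00,  0.00000000e+00,
         1.00000000e+00]])}
```

View pics/scene0.png

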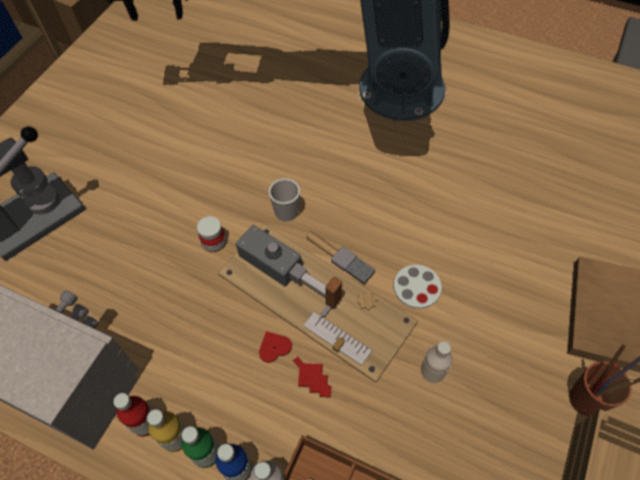

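View pics/side0.png

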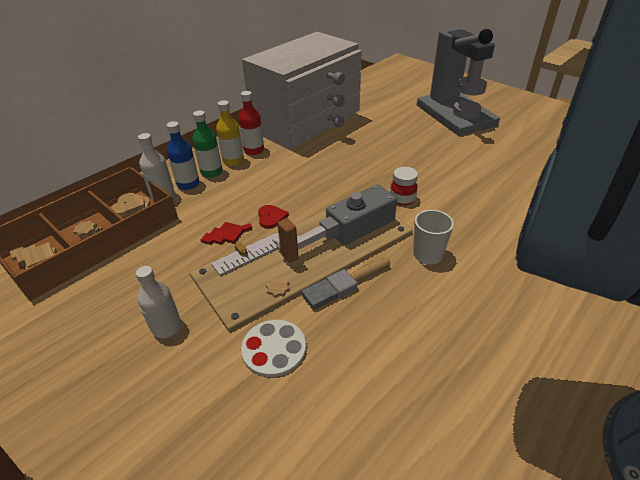

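The scene view shows the button at about (272,247), the handle top at (334,284) and the rider at (339,344). The side view shows the button at (356,199), the handle top at (288,223) and the rider at (241,247). Next I'll enlarge both and triangulate.

```bash
cat > h.py <<'E'
import numpy as np
from scipy.spatial.transform import Rotation as R
def rot(q): return R.from_quat(np.roll(q,-1)).as_matrix()
def cam(c,s=None):
    if "eye" in c: return np.array(c["eye"]),rot(c["attitude"])
    T=c["tool_from_camera"];Q=rot(s["ee_rot"]);return s["position"]+Q@T[:3,3],Q@T[:3,:3]
def ray(c,uv,s=None):
    K=c["mtx"];e,A=cam(c,s);x=(uv[0]-K[0,2])/K[0,0];y=(uv[1]-K[1,2])/K[1,1]
    if "eye" in c: d=np.array([x,-y,-1.])
    else:
        r=np.hypot(x,y)+1e-12;d=np.array([np.sin(r)*x/r,-np.sin(r)*y/r,-np.cos(r)])
    d=A@d;return e,d/np.linalg.norm(d)
def onz(c,uv,z,s=None):
    e,d=ray(c,uv,s);return e+d*(z-e[2])/d[2]
def proj(c,p,s=None):
    K=c["mtx"];e,A=cam(c,s);v=A.T@(np.array(p)-e);v=np.array([v[0],-v[1],-v[2]])
    if "eye" in c: xy=v[:2]/v[2]
    else:
        n=np.hypot(*v[:2]);xy=v[:2]/n*np.arctan2(n,v[2])
    return xy*K[0,0]+K[:2,2]
E
python3 - <<'E'
import pickle,cv2,numpy as np
from h import *
s,d=pickle.load(open("d0.pkl","rb"))
for n,pts in(("scene",dict(b=(272,245),h=(334.5,282),r=(339,343))),("side",dict(b=(356,198),h=(288,222),r=(241,247)))):
    for k,z in(("b",.092),("h",.1),("r",.027)): print(n,k,onz(d[n],pts[k],z).round(4))
a=cv2.resize(d["scene"]["img"][220:380,215:425],None,fx=3.8,fy=3.75,interpolation=cv2.INTER_CUBIC)
cv2.imwrite("pics/sc.png",a)
b=cv2.resize(d["side"]["img"][170:335,185:415],None,fx=3.4,fy=3.4,interpolation=cv2.INTER_CUBIC)
cv2.imwrite("pics/si.png",b)
E
```

```text
scene b [ 0.6062 -0.0589  0.092 ]
scene h [0.6345 0.0908 0.1   ]
scene r [0.7176 0.138  0.027 ]
side b [ 0.6037 -0.0506  0.092 ]
side h [0.6397 0.0857 0.1   ]
side r [0.7196 0.1354 0.027 ]
```

View pics/sc.png

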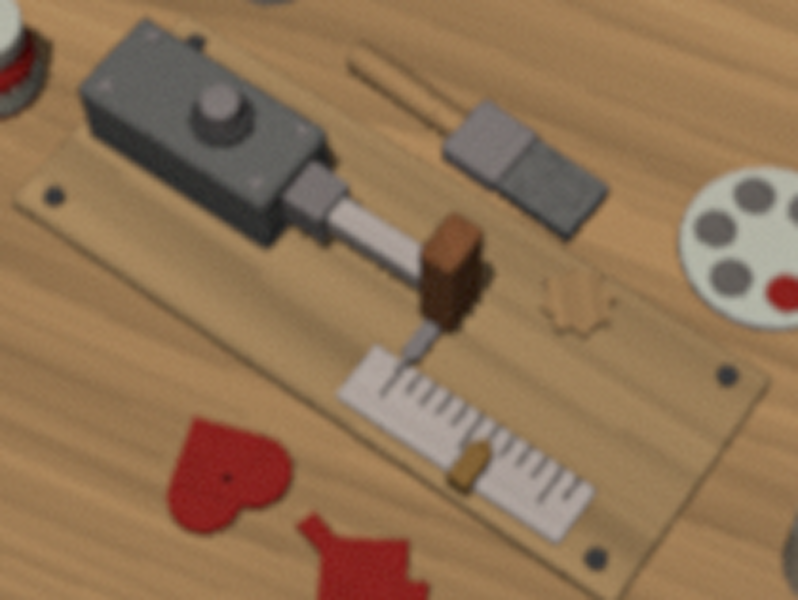

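View pics/si.png

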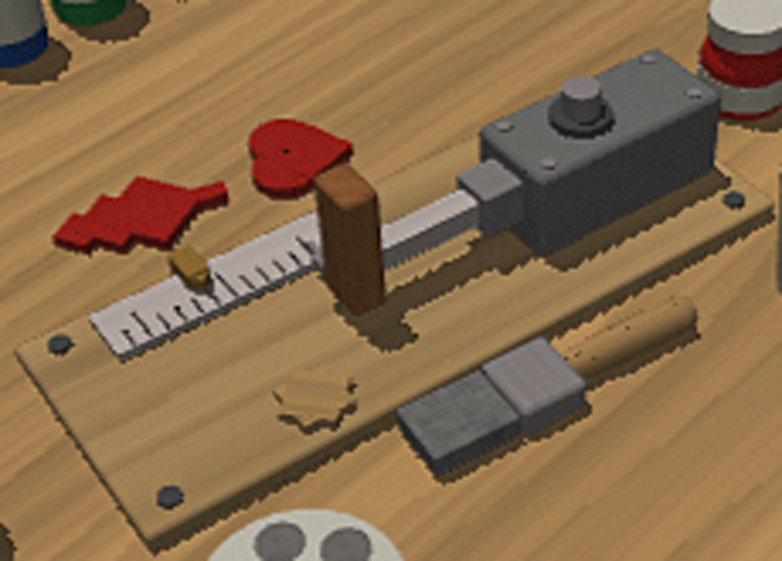

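```bash
python3 - <<'E'
import pickle,numpy as np
from h import *
from scipy.optimize import least_squares
s,d=pickle.load(open("d0.pkl","rb"))
P=dict(b=(0,0,.092),h=(.15,0,.1),c1=(-.09,-.085,.012),c2=(.31,.07,.012),c3=(.31,-.085,.012),c4=(-.09,.07,.012),p=(.15,-.048,.024))
S=lambda u,v:(u/3.8+215,v/3.75+220)
D=lambda u,v:(u/3.4+185,v/3.4+170)
O=[("scene","b",S(220,99)),("scene","h",S(455,241)),("scene","c1",S(14,203)),("scene","c2",S(768,382)),("scene","p",S(404,362)),
("side","b",D(582,90)),("side","h",D(347,186)),("side","c2",D(152,540)),("side","c3",D(17,350)),("side","c4",D(772,208))]
def W(q,p):
    c,n=np.cos(q[2]),np.sin(q[2]);return np.array([q[0]+c*p[0]-n*p[1],q[1]+n*p[0]+c*p[1],p[2]])
# residuals in metres on the point's plane
f=lambda q:np.concatenate([(onz(d[n],uv,P[k][2])-W(q,P[k]))[:2] for n,k,uv in O])
r=least_squares(f,[.605,-.055,1.3],loss="soft_l1",f_scale=.002)
print(r.x,np.degrees(r.x[2]));print((f(r.x).reshape(-1,2)*1e3).round(1))
q=r.x;c,n=np.cos(q[2]),np.sin(q[2]);Rg=np.array([[c,n],[-n,c]])
for n_,uv in(("scene",S(489,441)),("side",D(208,287))):
    print("rider gauge",Rg@(onz(d[n_],uv,.024)[:2]-q[:2]))
print("handle",W(q,(.15,0,.075)),"tool x,y",rot(s["ee_rot"])[:,:2].T.round(3))
b=W(q,(0,0,.092));print("button in tool",rot(s["ee_rot"]).T@(b-s["position"]))
E
```

```text
[ 0.60756455 -0.05510389  1.37408509] 78.72927652781263
[[ 0.8 -0.7]
 [ 1.9  1.2]
 [ 3.   3.3]
 [ 7.  -2.3]
 [-4.   0.4]
 [-1.1  0.7]
 [-1.2 -0.4]
 [ 0.1 -3.4]
 [-2.8 -1.9]
 [-0.4  5.6]]
rider gauge [ 0.21129757 -0.0546683 ]
rider gauge [ 0.20936041 -0.05259083]
handle [0.63688131 0.09200331 0.075     ] tool x,y [[ 0.897  0.442  0.   ]
 [ 0.442 -0.897 -0.002]]
button in tool [ 0.52047618 -0.25626927  0.31244739]
```

```bash
python3 -m creep '[[0.65,-0.32,0,0,0,0.417,-1],[0.65,-0.32,0,0,0,0.417,-1],[0.65,-0.32,0,0,0,0.417,-1],[0.65,-0.32,0,0,0,0.417,-1],[0.65,-0.32,0,0,0,0.417,-1],[0.65,-0.32,0,0,0,0.417,-1],[0.65,-0.32,0,0,0,0.417,-1]]' 30
cat > t.py <<'E'
import sys,numpy as np
from bench import ctrl
from h import *
s=ctrl.observe();Q=rot(s["ee_rot"]);p=np.array(eval(sys.argv[1]))
print("shares",(Q.T@(p-s["position"])/.4).round(4),"yaw of tool y",np.degrees(np.arctan2(Q[1,1],Q[0,1])),"tool z",Q[:,2].round(4),s["force"])
E
python3 t.py "[.6076,-.0551,.28]"
```

```text
time: 1.02
position: [0.4307, -0.2862, 0.4046]
ee_rot: [0.0, 0.995, -0.098, -0.0]
force: [0.3, -0.7, 0.7]
finger_gap: 0.23
gripper_force: 0.0
shares [ 0.3212 -0.6531  0.3111] yaw of tool y -101.25613568892693 tool z [-5.e-04 -2.e-04 -1.e+00] [ 0.33309469 -0.66794789  0.74592488]
```

```bash
python3 -m creep '[[0.32,-0.653,0.1,0,0,0,-1],[0.32,-0.653,0.1,0,0,0,-1],[0.32,-0.653,0.1,0,0,0,-1],[0.32,-0.653,0.1,0,0,0,-1],[0.32,-0.653,0.1,0,0,0,-1],[0.32,-0.653,0.31,0,0,0,-1],[0.32,-0.653,0.31,0,0,0,-1],[0.32,-0.653,0.31,0,0,0,-1]]'
python3 - <<'E'
from bench import ctrl
import cv2,pickle
from h import *
s=ctrl.observe();c=ctrl.camera("wrist");cv2.imwrite("pics/w1.png",c["img"]);pickle.dump((s,c),open("w1.pkl","wb"))
q=(.60756,-.0551,1.37409);cc,n=np.cos(q[2]),np.sin(q[2])
g=lambda x,y,z:(q[0]+cc*x-n*y,q[1]+n*x+cc*y,z)
for k,p in dict(b=(0,0,.092),h=(.15,0,.1),p=(.15,-.048,.024),r=(.21,-.052,.024)).items(): print(k,proj(c,g(*p),s).round(1))
print("tip",proj(c,s["position"]-[0,0,.166],s))
E
```

```text
time: 2.02
position: [0.6065, -0.0564, 0.2781]
ee_rot: [-0.0, 0.995, -0.099, -0.003]
force: [-0.1, 0.4, -0.3]
finger_gap: 0.005
gripper_force: 0.0
b [318.9 285.5]
h [ 58.2 284.2]
p [108.6 177.7]
r [ 48.3 178. ]
tip [322.07748045 306.49248765]
```

View pics/w1.png

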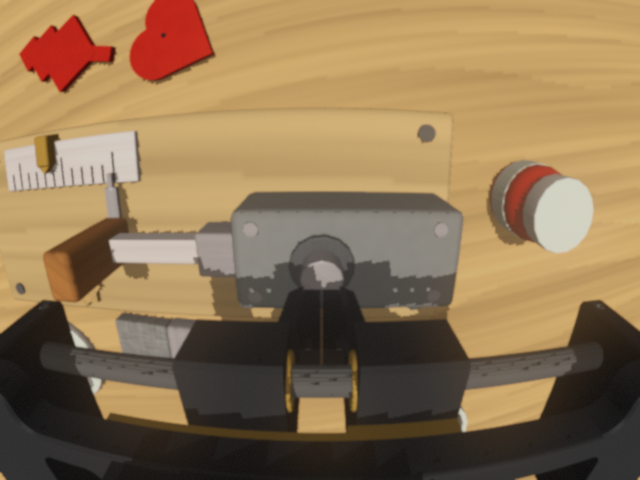

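The wrist view shows the button around (325,277), partly hidden by the fingertips, whose slit is at column 322. The collar is around (323,266). The fingers should go about 3 mm further along tool x before pressing.

```bash
python3 -m creep '[[0.0075,0,0.03,0,0,0,-1],[0.0075,0,0.05,0,0,0,-1],[0.0075,0,0.06,0,0,0,-1],[0.0075,0,0.068,0,0,0,-1],[0.0075,0,0.073,0,0,0,-1],[0.0075,0,0.073,0,0,0,-1]]'; python3 t.py "[.6076,-.0551,.248]"
```

```text
time: 2.82
position: [0.6105, -0.0557, 0.2517]
ee_rot: [0.0, 0.995, -0.098, 0.0]
force: [-1.8, -1.4, 1.9]
finger_gap: 0.007
gripper_force: 1.3
shares [-0.0075 -0.      0.0093] yaw of tool y -101.29867473905838 tool z [ 4.e-04 -3.e-04 -1.e+00] [-1.8007254  -1.42197696  1.87393319]
```

```bash
python3 -m creep '[[0,0,0.006,0,0,0,-1],[0,0,0.01,0,0,0,-1],[0,0,0.012,0,0,0,-1],[0,0,0.012,0,0,0,-1]]';  python3 t.py "[.6076,-.0551,.248]"
```

```text
time: 3.32
position: [0.6107, -0.0556, 0.2483]
ee_rot: [0.0, 0.995, -0.098, 0.0]
force: [-6.5, -0.1, 13.8]
finger_gap: 0.004
gripper_force: 6.9
shares [-0.0078  0.0003  0.0008] yaw of tool y -101.28227219358409 tool z [ 6.e-04 -4.e-04 -1.e+00] [-6.45374224 -0.14916179 13.81488364]
```

```bash
python3 -m creep '[[0,0,0.003,0,0,0,-1],[0,0,0.003,0,0,0,-1],[0,0,0.003,0,0,0,-1]]';  python3 t.py "[.6369,.0920,.32]"
```

```text
time: 3.7
position: [0.6107, -0.0556, 0.2482]
ee_rot: [0.0, 0.995, -0.098, 0.0]
force: [-10.1, 1.0, 21.8]
finger_gap: 0.001
gripper_force: 10.6
shares [-0.0079 -0.3746 -0.1796] yaw of tool y -101.27553213324958 tool z [ 7.e-04 -6.e-04 -1.e+00] [-10.08170143   0.99739036  21.82894554]
```

```bash
python3 -m creep '[[0,0,-0.1,0,0,0,-1],[0,0,-0.18,0,0,0,-1],[-0.004,-0.375,-0.18,0,0,0,1],[-0.004,-0.375,-0.18,0,0,0,1],[-0.004,-0.375,-0.18,0,0,0,1],[-0.004,-0.375,-0.18,0,0,0,1],[-0.004,-0.375,-0.18,0,0,0,1],[-0.004,-0.375,-0.18,0,0,0,1]]'
python3 - <<'E'
from bench import ctrl
import cv2,pickle
from h import *
s=ctrl.observe();c=ctrl.camera("wrist");cv2.imwrite("pics/w2.png",c["img"]);pickle.dump((s,c),open("w2.pkl","wb"))
q=(.60756,-.0551,1.37409);cc,n=np.cos(q[2]),np.sin(q[2])
g=lambda x,y,z:(q[0]+cc*x-n*y,q[1]+n*x+cc*y,z)
for k,p in dict(b=(0,0,.092),h=(.15,0,.1),p=(.15,-.048,.024),r=(.21,-.052,.024)).items(): print(k,proj(c,g(*p),s).round(1))
print(s["position"],s["finger_gap"])
E
```

```text
time: 4.7
position: [0.6382, 0.0905, 0.3173]
ee_rot: [0.0, 0.995, -0.099, -0.0]
force: [0.2, 0.4, -0.4]
finger_gap: 0.659
gripper_force: 0.0
b [541.8 258.6]
h [319.8 267.5]
p [319.8 167.2]
r [239.6 163.4]
[0.63822427 0.09052939 0.31729664] 0.6592047923237128
```

View pics/w2.png

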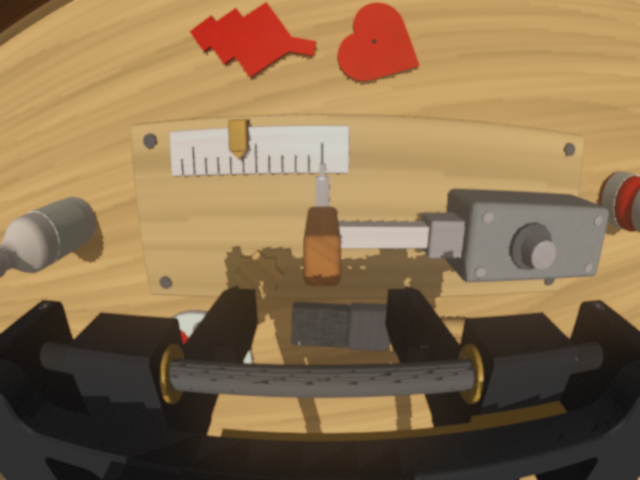

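The wrist view shows the handle top at (322,261), the pointer tip at (322,168) and the rider tip at (239,158). The gripper is centred, so I'll descend and grip.

```bash
python3 -m creep '[[0.006,0,0,0,0,0,1],[0.006,0,0,0,0,0,1],[0.006,0,0.12,0,0,0,1],[0.006,0,0.24,0,0,0,1],[0.006,0,0.24,0,0,0,1],[0.006,0,0.24,0,0,0,1]]'; python3 t.py "[.6369,.0920,.222]"
```

```text
time: 5.5
position: [0.6407, 0.0913, 0.2215]
ee_rot: [-0.0, 0.995, -0.099, -0.0]
force: [-0.3, -0.6, -0.3]
finger_gap: 1.001
gripper_force: 0.0
shares [-0.0097  0.0001 -0.0013] yaw of tool y -101.30620904723065 tool z [-2.e-04  0.e+00 -1.e+00] [-0.31634806 -0.57726668 -0.34962846]
```

```bash
python3 -m creep '[[0,0,0,0,0,0,-1],[0,0,0,0,0,0,-1],[0,0,0,0,0,0,-1],[0,0,0,0,0,0,-1],[0,0,0,0,0,0,-1],[0,0,0,0,0,0,-1],[0,0,0,0,0,0,-1],[0,0,0,0,0,0,-1]]' 30; python3 t.py "[.6369,.0920,.222]"
python3 - <<'E'
from bench import ctrl
import cv2,pickle
s=ctrl.observe();c=ctrl.camera("wrist");cv2.imwrite("pics/w3.png",c["img"]);pickle.dump((s,c),open("w3.pkl","wb"))
E
```

```text
time: 6.5
position: [0.6406, 0.0911, 0.2215]
ee_rot: [0.0, 0.995, -0.099, -0.0]
force: [-0.9, -2.3, 0.5]
finger_gap: 0.246
gripper_force: 30.0
shares [-0.0096 -0.0004 -0.0012] yaw of tool y -101.3098471229683 tool z [-2.e-04 -3.e-04 -1.e+00] [-0.92874341 -2.26682732  0.52033244]
```

View pics/w3.png

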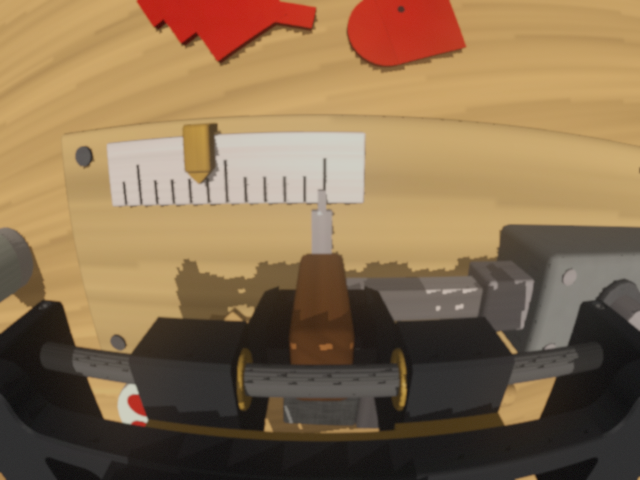

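The wrist view shows the handle gripped, with the pointer tip at about (322,191) and the rider tip at about (200,183).

```bash
python3 - <<'E'
import pickle
from h import *
s,c=pickle.load(open("w3.pkl","rb"));Q=rot(s["ee_rot"])
t=lambda uv:Q.T@(onz(c,uv,.024,s)-s["position"])
print(t((322,191)),t((200,183)),t((322,191))-t((200,183)))
E
python3 -m creep '[[0,-0.015,0,0,0,0,-1],[0,-0.03,0,0,0,0,-1],[0,-0.05,0,0,0,0,-1],[0,-0.05,0,0,0,0,-1]]'; python3 t.py "[.6369,.0920,.222]"
```

```text
[4.67497343e-02 9.79002065e-05 1.97521737e-01] [ 0.05179526 -0.06100131  0.19750047] [-5.04552548e-03  6.10992128e-02  2.12636620e-05]
time: 7.05
position: [0.6447, 0.1118, 0.2215]
ee_rot: [-0.0, 0.995, -0.098, 0.0]
force: [0.1, -2.0, -0.3]
finger_gap: 0.247
gripper_force: 30.0
shares [-0.0094  0.0524 -0.0012] yaw of tool y -101.24687887371459 tool z [ 4.e-04  2.e-04 -1.e+00] [ 0.14914879 -2.02599417 -0.34198209]
```

Unlocked: the arm moves at about 2 N. I'll draw it most of the remaining way and then look closely.

```bash
python3 -m creep '[[0,-0.02,0,0,0,0,-1],[0,-0.04,0,0,0,0,-1],[0,-0.06,0,0,0,0,-1],[0,-0.08,0,0,0,0,-1],[0,-0.097,0,0,0,0,-1],[0,-0.097,0,0,0,0,-1],[0,-0.097,0,0,0,0,-1]]'; python3 t.py "[.6369,.0920,.222]"
python3 - <<'E'
from bench import ctrl
import cv2,pickle
s=ctrl.observe();c=ctrl.camera("wrist");pickle.dump((s,c),open("w4.pkl","wb"))
cv2.imwrite("pics/w4.png",cv2.resize(c["img"][110:230,250:410],None,fx=5,fy=5,interpolation=cv2.INTER_CUBIC))
E
```

```text
time: 7.92
position: [0.6522, 0.149, 0.2215]
ee_rot: [-0.0, 0.995, -0.098, 0.0]
force: [1.5, -2.9, -1.0]
finger_gap: 0.247
gripper_force: 30.0
shares [-0.0096  0.1473 -0.0012] yaw of tool y -101.30110468216738 tool z [ 3.e-04  1.e-04 -1.e+00] [ 1.50792066 -2.85057915 -1.02784125]
```

View pics/w4.png

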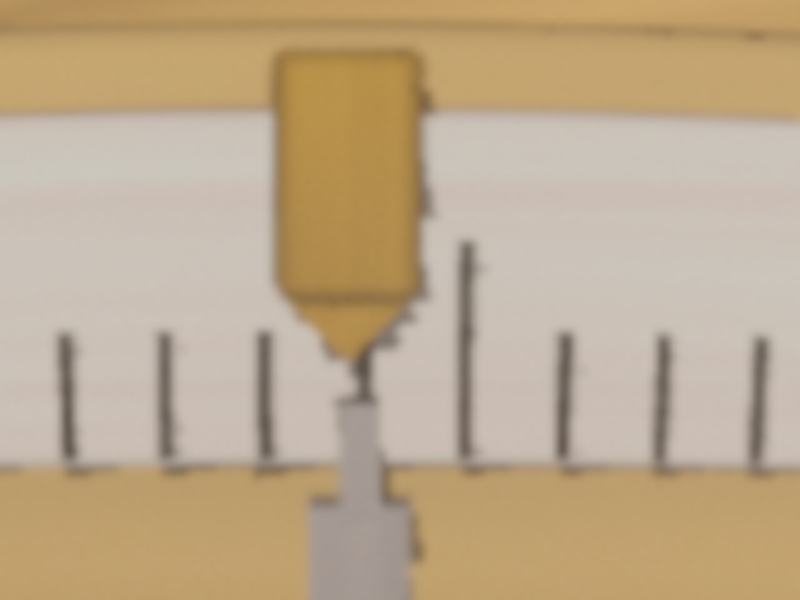

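The crop shows the pointer tip at about (357,400) and the rider tip at about (350,360). At 10 px per mm, the pointer is about 0.6 mm short. I'll nudge it and measure with masks.

```bash
python3 -m creep '[[0,-0.0015,0,0,0,0,-1],[0,-0.0015,0,0,0,0,-1],[0,-0.0015,0,0,0,0,-1],[0,-0.0015,0,0,0,0,-1]]'
cat > m.py <<'E'
from bench import ctrl
import cv2
from h import *
s=ctrl.observe();c=ctrl.camera("wrist");Q=rot(s["ee_rot"])
t=lambda uv,z:(Q.T@(onz(c,uv,z,s)-s["position"]))[:2]*1e3
k=6;im=cv2.resize(c["img"][110:230,250:410],None,fx=k,fy=k,interpolation=cv2.INTER_CUBIC)
U=lambda x,y:((x+.5)/k-.5+250,(y+.5)/k-.5+110)
h=cv2.cvtColor(im,cv2.COLOR_BGR2HSV)
m=cv2.inRange(h,(10,125,80),(30,255,255))
n,l,st,ce=cv2.connectedComponentsWithStats(m)
cand=[i for i in range(1,n) if st[i,4]>5000 and 200<ce[i][0]<650 and st[i,2]<300];print(st[cand])
i=cand[0];y0=st[i,1];y1=y0+st[i,3]
for y in list(range(y0+60,y1-90,60)):
    x=np.where(l[y]==i)[0];print("rider body",t(U(x.mean(),y),.030).round(2))
for y in range(y1-50,y1,8):
    x=np.where(l[y]==i)[0];print("rider nose",x.min(),x.max(),t(U(x.mean(),y),.024).round(2))
g=im.mean(2)
sat=h[:,:,1]
for y in (490,510,530,550,610,640,670):
    xs=np.arange(340,520);r=im[y,340:520].astype(float).mean(1)
    d=np.gradient(cv2.GaussianBlur(r[None],(0,0),2)[0]);a=xs[d.argmin()];b=xs[d.argmax()]
    print("stem",y,a,b,[t(U(x,y),.024).round(2) for x in(a,b)])
cv2.imwrite("pics/w5.png",cv2.resize(im,(800,600)))
E
python3 m.py
```

```text
time: 8.48
position: [0.6523, 0.1495, 0.2215]
ee_rot: [0.0, 0.995, -0.099, 0.0]
force: [1.8, -3.3, -1.0]
finger_gap: 0.248
gripper_force: 30.0
[[  333    57   181   367 53977]]
rider body [76.92 -0.71]
rider body [72.29 -0.83]
rider body [67.65 -0.61]
rider body [62.99 -0.81]
rider nose 369 476 [56.14 -0.85]
rider nose 381 468 [55.49 -0.69]
rider nose 389 461 [54.83 -0.65]
rider nose 396 453 [54.18 -0.7 ]
rider nose 401 447 [53.53 -0.74]
rider nose 407 442 [52.88 -0.7 ]
rider nose 423 434 [52.22 -0.38]
stem 490 404 454 [array([46.63, -2.37]), array([46.63,  1.68])]
stem 510 407 455 [array([44.98, -2.14]), array([44.97,  1.76])]
stem 530 410 463 [array([43.31, -1.9 ]), array([43.31,  2.41])]
stem 550 453 464 [array([41.64,  1.6 ]), array([41.64,  2.5 ])]
stem 610 454 403 [array([36.59,  1.69]), array([36.6, -2.5])]
stem 640 491 507 [array([34.04,  4.74]), array([34.04,  6.06])]
stem 670 467 362 [array([31.47,  2.77]), array([31.49, -5.92])]
```

View pics/w5.png

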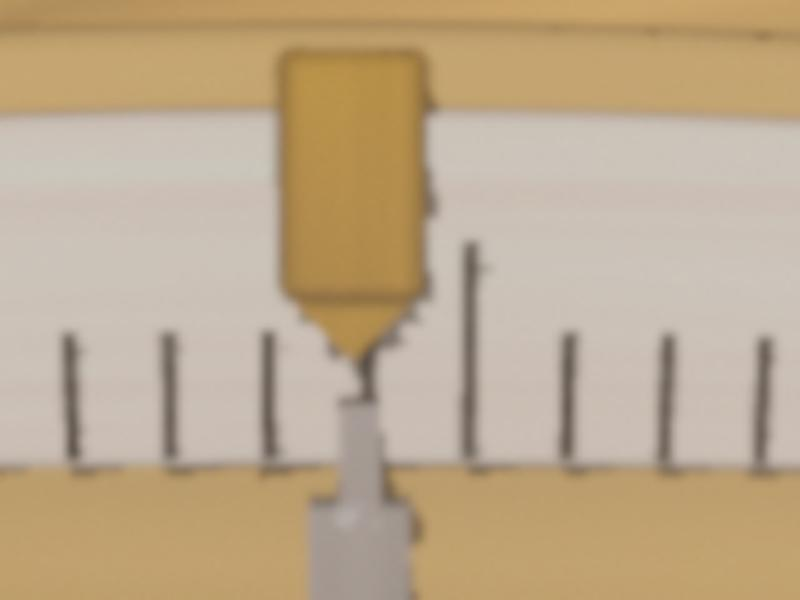

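The crop shows the pointer tip at (358,400) and the rider tip at (355,360). Ray casting leaves about 0.4 mm to go.

```bash
python3 -m creep '[[0,-0.0011,0,0,0,0,-1],[0,-0.0011,0,0,0,0,-1],[0,-0.0011,0,0,0,0,-1],[0,-0.0011,0,0,0,0,-1]]'; python3 m.py | egrep "nose|stem (490|510)"
```

```text
time: 9.02
position: [0.6524, 0.15, 0.2215]
ee_rot: [-0.0, 0.995, -0.098, 0.0]
force: [2.0, -5.0, -0.6]
finger_gap: 0.25
gripper_force: 30.0
rider nose 379 482 [55.97 -0.21]
rider nose 389 475 [55.32 -0.09]
rider nose 398 467 [ 5.467e+01 -5.000e-02]
rider nose 405 459 [54.02 -0.09]
rider nose 410 454 [53.36 -0.09]
rider nose 417 449 [ 5.271e+01 -2.000e-02]
rider nose 432 439 [52.06  0.18]
stem 490 409 463 [array([46.63, -1.97]), array([46.63,  2.41])]
stem 510 407 464 [array([44.97, -2.14]), array([44.97,  2.49])]
```

View pics/w5.png

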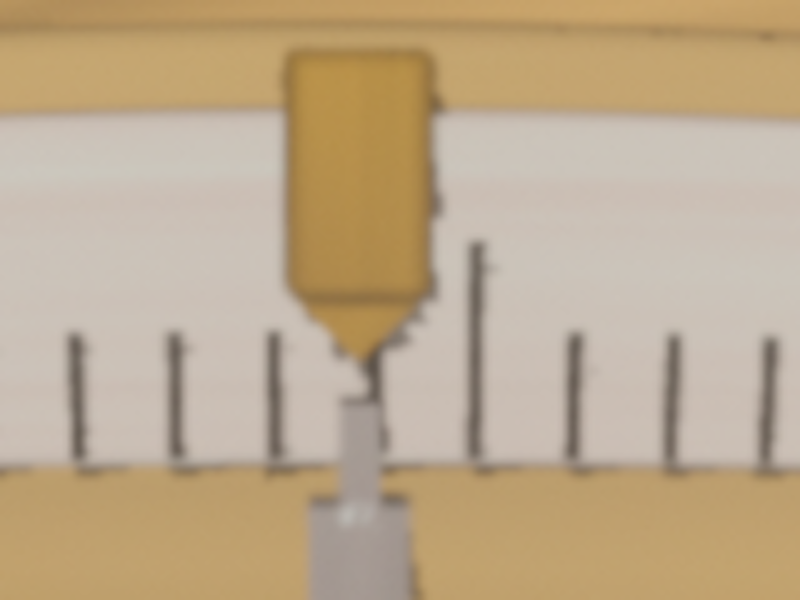

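The pointer tip is at (359,400) and the rider tip at (361,360), so they're aligned within about 0.2 mm and the handle is held firmly.

```bash
python3 -c "
from bench import ctrl
print(ctrl.job_done())"
```

```text
the job is handed in; nothing more can be done
None
```

I pressed the lock button to its stop, drew the arm out by its handle, and handed the job in with the pointer about 0.2 mm from the rider's point (wrist camera) and the gripper still holding; the rider wasn't touched, I saw nothing else move, and it took about 9 s.

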